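# Check the slot of a puppet stand with a depth gauge

## Robot

A 6-joint arm with a two-finger parallel gripper is mounted at the origin on the work surface. World frame = base frame: x ahead of the robot, y to its left, z up, the work surface at z = 0. Lengths are in mm, angles in degrees, forces in N, time in s.
With the tool pointing down it reaches from about 350 to 850 mm from the base axis. Payload 8.1 kg.
Tool frame: the origin (TCP) lies midway between the tips of the shut fingers; the grasp point (between the pads) lies 19 mm behind it (r.grasp_offset is the distance from the TCP to the grasp point, in mm); z points along the fingers, x is the direction in which the jaws open and shut, and the axes are right-handed (so a half turn about z gives the same grasp; the last joint's range is limited). The gripper opens to 85 mm and grips with 20 to 120 N. Pads are 22 mm wide; open, the fingers measure 114 mm over their backs; the gripper's body (76 mm by 85 mm) begins 54 mm behind the grasp point. The pads swing forward as they close: fully open they stand 13 mm farther back than shut.
Start: joints at [64.378, 7.471, 85.268, -0, 87.261, -4.893], TCP at [212.354, 561.169, 231.292] pointing down, gripper open.
Joint ranges: [-169.43, 169.43], [-51.17, 129.36], [1.28, 143.12], [-76.62, 256.62], [0, 156.53], [-152.29, 152.29]. Speed limits (degrees/s): [136.94, 136.94, 159.86, 180, 180, 180].

## Interface

Orientations are given as [roll, pitch, yaw] about the fixed x, y, z axes, in that order (R = Rz(yaw) Ry(pitch) Rx(roll)).
In Python, from bench import r, optics, hand_in gives the robot as it stands.
- The arm moves only by the shell command python3 -m pendant 'ROWS' [FORCE]. ROWS is JSON, a list of rows, each a list of 5 numbers: the opening, from 0 (shut) to 1 (fully open), then the shift along the tool's x, y, z in mm, then the turn about the tool's z in degrees. A call has 1 to 10 rows; each row shifts and turns the commanded pose from where the row before left it, along the tool's axes as they then stand; what a row does not reach is not made up. A row lasts 1/10 s, in which the tool goes at most 50 mm and 8.59 degrees, less where a joint would pass 70% of its speed; a pose out of reach is approached as far as the arm can. A call with a gripper value outside its range is refused whole. The fingers move at their own pace and stop on an object; FORCE is the grip in N (left out, the last holds). Time passes only in rows, so rows that do not move let the fingers close. It gives the time, the measured TCP pose, the force and the opening at its end, in the units of the state.
- r.sense(): the state, without advancing time (a new reading comes with each control period).
- optics.snapshot(name): name is "scene" or "side" or "wrist"; returns (picture, depth): 384x512x3 uint8, blue, green, red; 384x512 float32, mm along the optical axis (not along the pixel's ray), 0 where there is no reading.
- optics.camera_params(name): a dict with "camera_matrix" (3x3 intrinsics, pixels), "k1" (the pictures are not rectified: a ray, as slopes to the right and down, at radius r is drawn at 1 + k1 r^2 times it, then the intrinsics apply), "eye" and "orientation" of the camera in the world. Camera axes: x right, y down, z forward; pixel columns grow to the right and rows downward; lengths in mm; the calibration is good to about 2 mm. A picture is of the moment at which its call begins: read the wrist's pose just before it. camera_params takes no time and is no camera call; for the wrist camera it gives the pose at the moment of the call.
- hand_in(): hands the job in, once; it reports no verdict.
Trained networks look in the newest picture that a camera, given by its name, has taken for a name from the list of things; names that differ only in an ending like _2 or _b are one class to them, and where a whole thing is asked for, a point or a joint stands for the part that bears it (a point fixed in the world has none). Each returns a list of dicts, best first, with "score" (0 to 1); they miss things now and then, are a little off and sometimes report something else, mostly with a low value. They report only what shows in the picture. A call takes as long as a camera call. They do not tell look-alikes from the thing itself.
- optics.search_frame(camera, query): "at" ([x, y, z] in mm, in world coordinates, good to about 4 mm: the middle of the surface that is visible of it).
The state is a dict: "time": time; "joint_pos": joint angles; "qd": joint speeds; "joint_efforts": joint torques, N m; "tool_pos": TCP position; "tcp_rot": TCP orientation; "ft_force": force on the tool from outside, world axes, zero at the start; "wrist_torque": the same for the moment, N m; "finger_gap": finger opening in mm.
Only numpy, scipy, OpenCV 4.12 (cv2) and the standard library are available. Lean on these libraries where they do the work, as an engineer would, in place of code of your own. Each camera call takes 0.05 s, during which the arm holds its last target. There are 200 camera calls.

## Task

In the craft room, take the depth gauge with the straight bar handle out of the rack and lower its blade into the slot of the taller wooden puppet stand until the gauge's square shoulder plate rests on the stand's top. Set it down rather than dropping it, let go and leave it standing there, upright. Leave the gauge with the round knob in the rack.

Things in the scene. Friction and masses are not known exactly. Their poses are not given: they have to be found in the camera images.
- gauge: Bar-handled depth gauge, 85-170 g, hanging upright in the rack. Steel blade 40 mm wide (own x), 4 thick (y), reaching 40 below the square shoulder plate (50 x 50 x 8); on the plate an upright brown wooden bar 50 long (x), 18 thick (y), 44 tall. Origin: centre of the plate's underside, where the blade begins; z up. Same after a half turn. Total 52 mm above, 40 below the origin.
- stand_slot (a point): Slot mouth's centre on the flat top of the taller pale wooden stand, a fixed block 100 x 70 x 85 mm high. x along the slot and the long side, y across, z up. Slot 60 long, 20 wide, 55 deep (deeper than the blade), straight walls. Gauge home: its origin level with this point. The other stand, 50 mm high, with the same mouth, stands at least 150 mm away to one side; leave it empty.
- knob_gauge: The other gauge, to be left alone, loose in the rack's other slot, 120 mm from the first: same blade, but a round 50 mm shoulder disc 8 thick and a round brown wooden knob 34 mm across and 44 tall on it. Origin: centre of the disc's underside.
- rack: Low fixed plywood rack, 100 mm deep (x), 260 long (y), top 65 mm above the table, open below. Origin: centre of its foot. Two slots 60 x 20 mm run along x at y = +60 and -60 mm; a gauge hangs in each by its shoulder, the blade down through the slot, its x along the rack's x within 4 degrees. Tape roll (48 high) and upturned cup (92 high) stand over 0.7 m from the robot.
Not all that is in view belongs to the job. Leave any yellow look-alike of the gauge alone.

How it is judged:
By the outcome, as a careful person would: the job done as asked, in the order asked, and still so for the second after the job is handed in, with the robot touching nothing.
It also fails if it takes over 38 s, if anything falls off the work surface, if the arm or the gripper's body presses on something with over 40 N, if the wrist force passes 120 N, or if a joint passes its speed limit or range.

## Working session

There is one attempt and no reset: what is moved stays moved. The work goes in short steps, Python scripts to look and compute and a shell command to move; the robot and the scene stay as the last step left them, time stands still between calls to the robot, and variables do not carry over. Pictures are saved under pics/ and viewed, about 8 in all and at most 12, crops included, and the job is handed in when it is done.

```bash
mkdir -p pics; ls; python3 - <<'E'
from bench import r, optics
import cv2,numpy as np
s=r.sense();print(s,r.grasp_offset)
ims=[]
for c in("scene","side"):
    p,d=optics.snapshot(c);cv2.imwrite(f"pics/{c}0.png",p);np.save(f"pics/{c}0.npy",d);ims.append(p)
    print(c,optics.camera_params(c))
    for q in("gauge","knob_gauge","rack","stand_slot"):
        print(q,[(np.round(x["at"]),round(x["score"],2)) for x in optics.search_frame(c,q)])
E
```

```text
pics
{'time': 0.0, 'joint_pos': array([ 6.43774497e+01,  7.51469955e+00,  8.53296779e+01, -1.30599398e-03,
        8.72617095e+01, -4.89223482e+00]), 'qd': array([ 0.02415786,  0.09990174,  0.01302643,  0.02844749, -0.05163596,
        0.08417091]), 'joint_efforts': array([ 7.00832697e-04, -5.69386089e+01, -5.00570726e+01,  9.58537203e-05,
        1.44327982e-02, -1.32480599e-05]), 'tool_pos': array([212.12060989, 560.66160484, 230.2448732 ]), 'tcp_rot': array([-1.79992252e+02,  1.05811698e-01,  6.92697553e+01]), 'ft_force': array([ 0.6649753 , -0.64387961,  0.51403859]), 'wrist_torque': array([-0.01956033,  0.01472662, -0.02456331]), 'finger_gap': 85.35545435768273} 18.700000000000003
scene {'camera_matrix': array([[414.80574519,   0.        , 257.33771114],
       [  0.        , 414.80574519, 190.07938058],
       [  0.        ,   0.        ,   1.        ]]), 'k1': 0.04492431627818246, 'eye': array([1236.69320743, -411.32095032,  760.35703508]), 'orientation': array([-130.30271292,   -1.36865309,   60.95477274])}
gauge [(array([695., 238.,  58.]), 0.93), (array([581., 184.,  93.]), 0.8)]
knob_gauge [(array([536., 295.,  78.]), 0.62)]
rack [(array([579., 172.,  66.]), 0.75)]
stand_slot [(array([ 517., -304.,   71.]), 0.9), (array([579., 173.,  67.]), 0.64)]
side {'camera_matrix': array([[443.37261749,   0.        , 254.92938099],
       [  0.        , 443.37261749, 184.51086013],
       [  0.        ,   0.        ,   1.        ]]), 'k1': -0.0038820832444251114, 'eye': array([ 465.83905939, -711.2994641 ,  673.56899616]), 'orientation': array([-130.44817927,   -1.01718646,   -5.10110691])}
gauge [(array([569., 184.,  83.]), 0.91), (array([690., 234.,  46.]), 0.71), (array([417., 184.,  47.]), 0.67)]
knob_gauge [(array([530., 295.,  77.]), 0.7)]
rack [(array([564., 154.,  58.]), 0.59)]
stand_slot [(array([ 485., -328.,   81.]), 0.55)]
```

View pics/scene0.png

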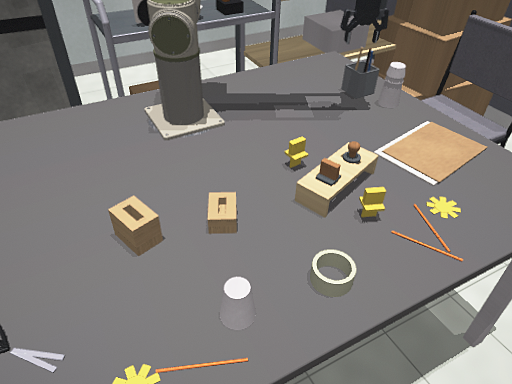

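View pics/side0.png

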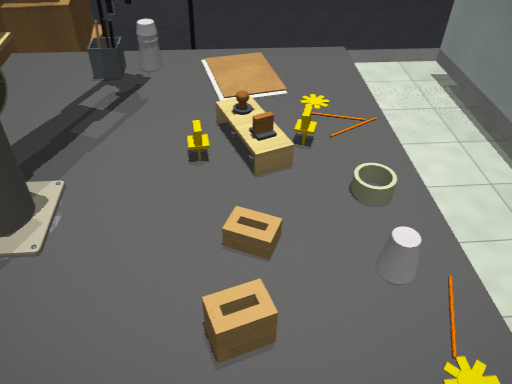

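The scene picture shows the brown bar gauge in the rack at (329,171) and the knob gauge at (353,150). There are yellow look-alikes at (296,152) and (373,203). The taller stand is at (135,222) and the lower one at (222,212). The brown bar in the rack fits the description: it isn't yellow and it has a square plate. Next I'll measure it and check it in one crop.

```bash
cat > h.py <<'E'
import numpy as np,cv2
from scipy.spatial.transform import Rotation as R
def cloud(d,P):
    "world xyz (HxWx3) of a depth picture"
    h,w=d.shape;K=P["camera_matrix"];v,u=np.mgrid[:h,:w].astype(float)
    n=cv2.undistortPoints(np.stack([u.ravel(),v.ravel()],1)[:,None],K,np.array([P["k1"],0,0,0,0.]))[:,0]
    c=np.c_[n,np.ones(len(n))]*d.reshape(-1,1)
    X=c@R.from_euler("xyz",P["orientation"],degrees=True).as_matrix().T+P["eye"]
    X[d.ravel()==0]=np.nan
    return X.reshape(h,w,3)
def sel(X,c,rad,z0,z1):
    return (np.hypot(X[...,0]-c[0],X[...,1]-c[1])<rad)&(X[...,2]>z0)&(X[...,2]<z1)
def rect(p):
    (c,s,a)=cv2.minAreaRect(p[:,:2].astype(np.float32));
    return np.round(c,1),np.round(s,1),round(a,1)
E
python3 - <<'E'
from h import *
from bench import optics
for c in("scene","side"):
    X=cloud(np.load(f"pics/{c}0.npy"),optics.camera_params(c))
    for n,ce,rad,z0,z1 in(("stand",(490,-320),90,79,92),("low",(560,-140),110,44,56),("rack",(575,230),170,59,68),("plate",(578,184),45,69,78),("bar",(578,184),45,108,125),("table",(400,0),100,-20,20)):
        p=X[sel(X,ce,rad,z0,z1)]
        if len(p)>5: print(c,n,len(p),np.round(np.nanmedian(p,0),1),rect(p))
a=cv2.imread("pics/scene0.png")[120:230,270:400];b=cv2.imread("pics/side0.png")[75:185,180:310]
c=cv2.imread("pics/side0.png")[270:370,180:310]
cv2.imwrite("pics/crop.png",cv2.resize(np.vstack([np.hstack([a,b])]),None,fx=3,fy=3,interpolation=cv2.INTER_CUBIC))
E
```

```text
scene stand 895 [ 492.8 -309.5   85.9] (array([ 486.8, -308.4]), array([104.7,  71.2]), 17.2)
scene low 699 [ 531.3 -101.9   51.2] (array([525.6, -99.6]), array([ 69.2, 103.6]), 65.1)
scene rack 1188 [578.4 203.1  66.3] (array([559.7, 242.5]), array([250.3, 260.1]), 64.7)
scene plate 152 [584.2 177.9  74. ] (array([579.7, 180.9]), array([79.9, 67.6]), 50.2)
scene bar 133 [577.3 189.6 117.5] (array([575.2, 191.8]), array([49.4, 21. ]), 22.4)
scene table 2113 [396.3   5.9   1.7] (array([396.9,   4.2]), array([198.4, 189.3]), 40.3)
side stand 2318 [ 485.6 -314.    85. ] (array([ 486.8, -308.8]), array([100.5,  72.3]), 17.1)
side low 1253 [ 525.5 -103.7   49.9] (array([524.8, -99.8]), array([ 73.5, 101.4]), 63.9)
side rack 1646 [551.3 207.2  64.8] (array([555.8, 242. ]), array([250.8, 263. ]), 64.1)
side plate 157 [575.3 178.7  72.7] (array([571. , 180.5]), array([41.4, 66.6]), 73.7)
side bar 149 [574.1 186.9 115.7] (array([574.4, 191.4]), array([50.7, 20.8]), 22.1)
side table 4417 [ 3.968e+02 -5.600e+00 -1.000e-01] (array([394.4,   2.1]), array([198.4, 186.6]), 67.9)
```

View pics/crop.png

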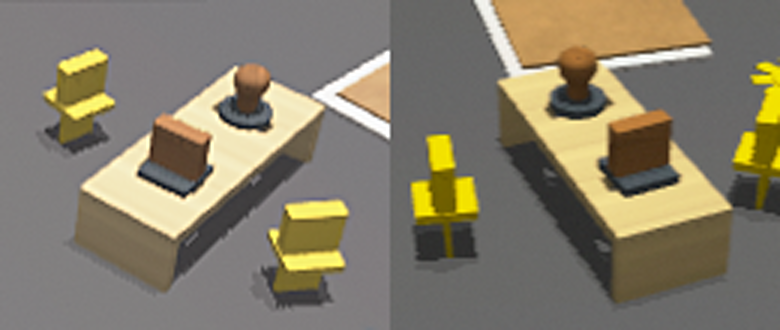

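The crop confirms it: the brown bar on a square dark plate is at crop (180,145), and the knob on a round disc is at (250,85). The two yellow copies stand outside the rack. Both cameras agree on these poses:

| Thing | Position | Height | Yaw |
|---|---|---|---|
| Bar | (575, 191.6) | top about 117 | 22.2° |
| Slot | (487, -308.6) | 85 | 17.1° |

Moving above the gauge.

```bash
python3 -m pendant '[[1,-15.5,33.6,0,0],[1,-15.5,33.6,0,0],[1,-15.5,33.6,0,0],[1,-15.5,33.6,0,0],[1,-15.5,33.6,0,0],[1,-15.5,33.6,0,0],[1,-15.5,33.6,0,0],[1,-15.5,33.6,0,0],[1,-15.5,33.6,0,0],[1,-15.5,33.6,0,0]]' 40
python3 -m pendant '[[1,-15.5,33.6,0,0],[1,-15.5,33.6,0,0],[1,-15.5,33.6,0,0],[1,-15.5,33.6,0,0],[1,0,0,0,8],[1,0,0,0,8],[1,0,0,0,8],[1,0,0,0,8],[1,0,0,0,8],[1,0,0,0,8]]'
python3 -m pendant '[[1,0,0,0,8],[1,0,0,0,8],[1,0,0,0,8],[1,0,0,0,8],[1,0,0,0,8],[1,0,0,0,8],[1,0,0,0,8],[1,0,0,0,8],[1,0,0,0,8],[1,0,0,0,8]]'
python3 -m pendant '[[1,0,0,0,8],[1,0,0,0,1],[1,0,0,0,0],[1,0,0,0,0]]'
```

```text
time: 1.5
tool_pos: [472.7, 296.1, 231.5]
tcp_rot: [180.0, -0.0, 69.3]
ft_force: [0.2, 0.8, 0.3]
finger_gap: 85.0
time: 2.5
tool_pos: [575.5, 191.7, 231.3]
tcp_rot: [-180.0, 0.0, 20.9]
ft_force: [-0.0, 0.3, -0.4]
finger_gap: 85.3
time: 3.5
tool_pos: [575.5, 191.7, 231.3]
tcp_rot: [-180.0, 0.0, -59.1]
ft_force: [-0.7, -0.2, -0.8]
finger_gap: 85.6
time: 3.9
tool_pos: [575.5, 191.7, 231.3]
tcp_rot: [-180.0, -0.0, -67.5]
ft_force: [-0.6, 0.5, -0.5]
finger_gap: 85.4
```

```bash
python3 - <<'E'
from h import *
from bench import optics
P=optics.camera_params("wrist");p,d=optics.snapshot("wrist");cv2.imwrite("pics/w1.png",p)
X=cloud(d,P)
for z0,z1 in((108,125),(69,78)):
    m=sel(X,(575,191),45,z0,z1);q=X[m];print(len(q),np.nanmedian(q,0).round(1) if len(q) else 0,rect(q) if len(q)>5 else 0)
E
```

```text
1239 [576.  193.3 115.9] (array([574.4, 192.6]), array([49.9, 17.4]), 22.0)
1608 [576.2 196.2  72. ] (array([574.3, 192.9]), array([50., 50.]), 22.4)
```

View pics/w1.png

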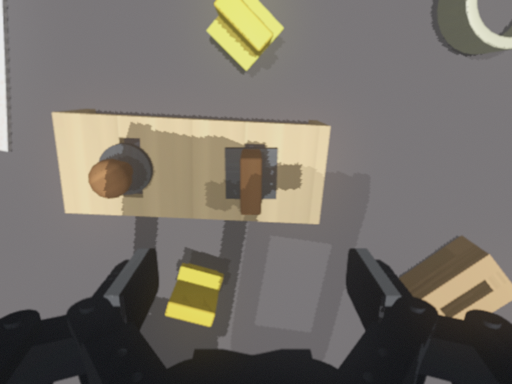

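The wrist view shows the bar on its square plate at (252,180), well clear of the knob and the yellow copies. It measures (574.4, 192.7) at yaw 22.2°, so I'll make a small correction, descend and grip.

```bash
python3 -m pendant '[[1,-1.3,0.6,25,0],[1,0,0,25,0],[1,0,0,25,0],[1,0,0,25,0],[1,0,0,20,0],[1,0,0,15,0],[1,0,0,10,0],[1,0,0,6,0],[1,0,0,0,0]]'
python3 -m pendant '[[0,0,0,0,0],[0,0,0,0,0],[0,0,0,0,0],[0,0,0,0,0],[0,0,0,0,0],[0,0,0,0,0],[0,0,0,0,0],[0,0,0,0,0]]' 40
```

```text
time: 4.85
tool_pos: [574.3, 192.6, 79.9]
tcp_rot: [180.0, 0.0, -67.7]
ft_force: [0.6, -0.3, 0.4]
finger_gap: 85.3
time: 5.65
tool_pos: [574.8, 192.8, 80.8]
tcp_rot: [-180.0, -0.0, -67.7]
ft_force: [-0.3, -0.2, 4.1]
finger_gap: 17.4
```

```bash
python3 -m pendant '[[0,0,0,-8,0],[0,0,0,-15,0],[0,0,0,-20,0],[0,0,0,-25,0],[0,0,0,-25,0],[0,0,0,-20,0],[0,0,0,-12,0],[0,0,0,-5,0],[0,0,0,0,0]]'
python3 - <<'E'
from bench import r;s=r.sense();print(s["tool_pos"],s["ft_force"],s["finger_gap"],s["wrist_torque"])
E
```

```text
time: 6.55
tool_pos: [574.6, 192.7, 210.9]
tcp_rot: [-180.0, -0.0, -67.7]
ft_force: [-0.1, -0.2, -2.5]
finger_gap: 17.3
[574.62957613 192.72938125 210.85890582] [-0.11199023 -0.23018756 -2.50233449] 17.320330282237247 [-0.04057151 -0.01500951  0.0271282 ]
```

```bash
python3 -m pendant '[[0,10,6.3,0,0],[0,20,12.6,0,0],[0,28,17.6,0,0],[0,30,18.9,0,0],[0,30,18.9,0,0],[0,30,18.9,0,0],[0,30,18.9,0,0],[0,30,18.9,0,0],[0,30,18.9,0,0],[0,30,18.9,0,0]]'
python3 -m pendant '[[0,30,18.9,0,0],[0,30,18.9,0,0],[0,30,18.9,0,0],[0,30,18.9,0,0],[0,25,15.8,0,0],[0,15,9.5,0,0],[0,2.6,1.7,0,2.6],[0,0,0,0,2.6],[0,0,0,0,0],[0,0,0,0,0]]'
python3 - <<'E'
from h import *
from bench import optics,r
s=r.sense();print(s["tool_pos"],s["tcp_rot"],s["ft_force"],s["finger_gap"],s["wrist_torque"])
ims=[]
for c in("side","scene"):
    p,d=optics.snapshot(c);X=cloud(d,optics.camera_params(c))
    ims.append(p)
    for n,z0,z1 in(("stand",79,92),("gauge",150,203)):
        m=sel(X,(487,-308),90,z0,z1);q=X[m];print(c,n,len(q),rect(q) if len(q)>5 else 0)
P=optics.camera_params("wrist");p,d=optics.snapshot("wrist");ims.append(p);X=cloud(d,P)
q=X[sel(X,(487,-308),90,79,92)];print("wrist stand",len(q),np.nanmedian(q,0),rect(q))
m=sel(X,(487,-308),90,15,79);q=X[m];print("wrist below",len(q),rect(q))
cv2.imwrite("pics/t1.png",cv2.resize(np.hstack([ims[0],ims[2]]),(800,300)))
E
```

```text
time: 7.55
tool_pos: [518.1, -121.0, 208.7]
tcp_rot: [179.9, 0.1, -67.7]
ft_force: [0.3, -0.5, -1.8]
finger_gap: 17.8
time: 8.55
tool_pos: [486.1, -308.2, 209.6]
tcp_rot: [180.0, 0.1, -72.8]
ft_force: [-0.9, -0.5, -2.0]
finger_gap: 17.7
[ 486.11893787 -308.19188421  209.58103961] [ 1.79960881e+02  6.40979978e-02 -7.28370825e+01] [-0.8999909  -0.47369891 -1.98138211] 17.655806067626106 [-0.05609529  0.01885269  0.01734797]
side stand 2299 (array([ 487.1, -308.9]), array([100.7,  72.9]), 17.5)
side gauge 621 (array([ 485.9, -309.1]), array([50.7, 51. ]), 17.2)
scene stand 894 (array([ 487.2, -307.7]), array([105.2,  73.2]), 16.3)
scene gauge 232 (array([ 486.7, -308.8]), array([51.3, 50.3]), 16.7)
wrist stand 4900 [ 510.3744375  -297.74066763   83.98670827] (array([ 504.7, -302.8]), array([62. , 70.9]), 17.1)
wrist below 1522 (array([ 496.3, -305.5]), array([79.7, 70.9]), 17.1)
```

View pics/t1.png

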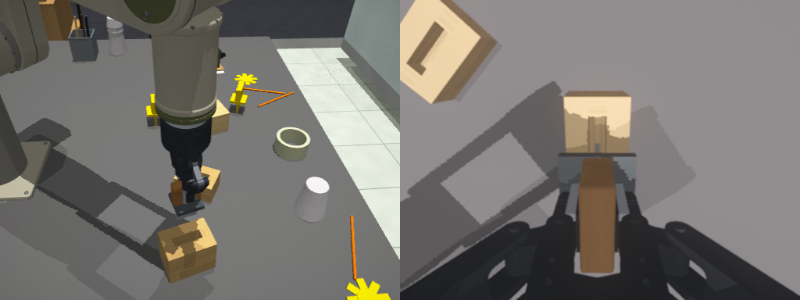

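The side view shows the gauge held upright over the taller stand. Plate centre is about (486.3, -309) and slot about (487, -308.5), an offset under 1 mm against ±8–10 mm of clearance. Lowering now, with slow final steps.

```bash
python3 -m pendant '[[0,0,0,10,0],[0,0,0,20,0],[0,0,0,20,0],[0,0,0,15,0],[0,0,0,12,0],[0,0,0,10,0],[0,0,0,8,0],[0,0,0,5,0],[0,0,0,3,0],[0,0,0,0,0]]'
python3 -m pendant '[[0,0,0,1,0],[0,0,0,1,0],[0,0,0,1,0],[0,0,0,0,0]]'
```

```text
time: 9.7
tool_pos: [486.5, -308.6, 107.2]
tcp_rot: [180.0, 0.0, -72.9]
ft_force: [-0.5, -0.1, -1.8]
finger_gap: 17.5
time: 10.1
tool_pos: [486.5, -308.6, 104.3]
tcp_rot: [-180.0, -0.0, -72.9]
ft_force: [-0.9, 0.6, -1.5]
finger_gap: 17.5
```

Contact is expected at TCP about 100.8. Continuing down 1 mm at a time.

```bash
python3 -m pendant '[[0,0,0,1,0],[0,0,0,1,0],[0,0,0,0.5,0],[0,0,0,0,0]]'
python3 -m pendant '[[0,0,0,0.5,0],[0,0,0,0,0]]'
python3 -m pendant '[[0,0,0,0.5,0],[0,0,0,0,0]]'
```

```text
time: 10.5
tool_pos: [486.4, -308.6, 101.6]
tcp_rot: [180.0, 0.0, -72.9]
ft_force: [-0.4, -0.1, -1.0]
finger_gap: 17.6
time: 10.7
tool_pos: [486.5, -308.6, 101.2]
tcp_rot: [180.0, 0.0, -72.9]
ft_force: [0.9, -0.7, -2.0]
finger_gap: 17.5
time: 10.9
tool_pos: [486.5, -308.6, 100.8]
tcp_rot: [180.0, -0.0, -72.9]
ft_force: [0.2, -0.5, -1.3]
finger_gap: 17.2
```

```bash
python3 -m pendant '[[0,0,0,0.5,0],[0,0,0,0,0]]'
python3 -m pendant '[[0,0,0,0.5,0],[0,0,0,0,0]]'
```

```text
time: 11.1
tool_pos: [486.5, -308.7, 100.8]
tcp_rot: [-180.0, -0.0, -72.9]
ft_force: [-2.7, 0.5, 2.8]
finger_gap: 17.7
time: 11.3
tool_pos: [486.5, -308.7, 100.7]
tcp_rot: [-180.0, -0.0, -72.9]
ft_force: [-4.2, 2.4, 8.6]
finger_gap: 17.7
```

The force rose at the expected height, so the shoulder is seated. Opening gradually, then retreating.

```bash
python3 -m pendant '[[0,0,0,-0.5,0],[0.25,0,0,0,0],[0.3,0,0,0,0],[0.4,0,0,0,0],[0.5,0,0,0,0],[0.6,0,0,0,0],[0.8,0,0,0,0],[1,0,0,0,0],[1,0,0,0,0]]'
python3 -m pendant '[[1,0,0,-5,0],[1,0,0,-12,0],[1,0,0,-20,0],[1,0,0,-25,0],[1,0,0,-30,0],[1,0,0,-30,0],[1,0,0,-20,0],[1,0,0,-8,0],[1,0,0,0,0]]'
python3 - <<'E'
from h import *
from bench import optics,r
ims=[]
for c in("side","scene","wrist"):
    P=optics.camera_params(c);p,d=optics.snapshot(c);X=cloud(d,P);ims.append(p)
    for n,z0,z1 in(("stand",80,88),("plate",89.5,97),("bar",130,145)):
        m=sel(X,(487,-308),45 if n!="stand" else 90,z0,z1);q=X[m];print(c,n,len(q),np.nanmedian(q[:,2]).round(1) if len(q) else 0,rect(q) if len(q)>5 else 0)
a=cv2.resize(ims[0][220:370,150:350],(400,300),interpolation=cv2.INTER_CUBIC)
cv2.imwrite("pics/f.png",np.vstack([np.hstack([a,cv2.resize(ims[2],(400,300))]),np.hstack([cv2.resize(ims[1],(400,300)),cv2.resize(ims[0],(400,300))])]))
E
```

```text
time: 12.2
tool_pos: [486.5, -308.7, 100.3]
tcp_rot: [180.0, -0.0, -72.9]
ft_force: [-0.2, -0.5, -0.1]
finger_gap: 85.5
time: 13.1
tool_pos: [487.2, -309.1, 252.4]
tcp_rot: [-179.9, -0.2, -72.9]
ft_force: [0.4, 0.2, 0.4]
finger_gap: 85.6
side stand 1449 84.9 (array([ 486.9, -308.8]), array([100.6,  72.3]), 17.0)
side plate 430 93.0 (array([ 486.5, -310. ]), array([51. , 50.6]), 16.1)
side bar 406 136.7 (array([ 486.1, -309.7]), array([49.3, 19.2]), 16.9)
scene stand 499 85.9 (array([ 486.4, -308.2]), array([104.5,  71.5]), 16.7)
scene plate 197 93.9 (array([ 486.2, -309.8]), array([52., 51.]), 17.8)
scene bar 152 137.5 (array([ 486.6, -309.9]), array([51. , 17.8]), 16.9)
wrist stand 4008 84.0 (array([ 486.6, -308.5]), array([100. ,  70.9]), 17.2)
wrist plate 1593 92.0 (array([ 486.1, -308.5]), array([50.3, 50. ]), 17.2)
wrist bar 1257 135.9 (array([ 486.3, -308.9]), array([50. , 17.5]), 16.5)
```

View pics/f.png

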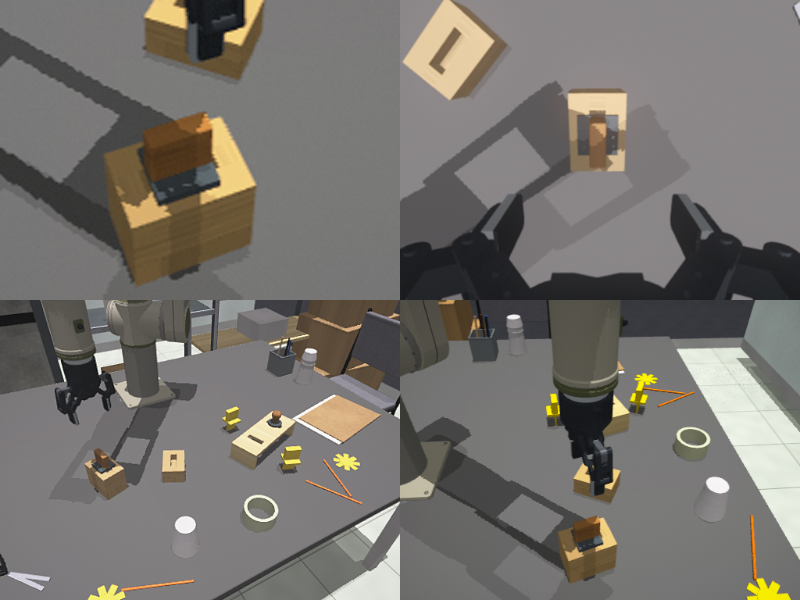

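The gauge is seated upright on the taller stand (top-left panel, 180,160). The plate top is 8 mm above the stand top in all three views. The knob gauge is still in the rack, the lower stand is empty and the gripper is clear.

```bash
python3 -c "
from bench import hand_in;print(hand_in())"
```

```text
the job is handed in; nothing more can be done
None
```

The bar-handled gauge now stands upright in the slot of the taller stand, with its shoulder plate resting on top. I lowered it in steps of 1 mm or less at the end, until the force rose to about 9 N at the expected height. Then I let go and backed off about 150 mm. The job was handed in just after 13 s on the robot's clock.

**Last checks:**
- **Seating:** all three cameras put the plate's top 8 mm above the stand's top. The plate's centre is within about 2 mm of the slot's centre, and its yaw is about 17°, matching the stand.
- **Surroundings:** the knob gauge is still in the rack, the lower stand is empty and the yellow look-alikes look undisturbed.
- **Gripper:** it touches nothing; wrist force is within noise of zero.

No check failed; the cameras differed only by 1–2 mm, within calibration.

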